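# Scan out the free battery charger in the school workshop

### The arm

A 6-joint arm with a two-finger parallel gripper is mounted at the origin on the work surface. World frame = base frame: x ahead of the robot, y to its left, z up, the work surface at z = 0. Lengths are in m, angles in rad, forces in N, time in s.
With the tool pointing down it reaches from about 0.225 to 0.875 m from the base axis. Payload 3.4 kg.
Tool frame: the origin (TCP) lies midway between the tips of the shut fingers; the grasp point (between the pads) lies 19 mm behind it (manip.grip_point_offset is the distance from the TCP to the grasp point, in m); x points along the fingers, y is the direction in which the jaws open and shut, and the axes are right-handed (so a half turn about x gives the same grasp; the last joint's range is limited). The gripper opens to 85 mm and grips with 20 to 120 N. Pads are 22 mm wide; open, the fingers measure 114 mm over their backs; the gripper's body (76 mm by 85 mm) begins 54 mm behind the grasp point. The pads swing forward as they close: fully open they stand 13 mm farther back than shut.
Start: joints at [-1.243, 0.276, 1.505, -0, 1.361, -0.121], TCP at [0.249, -0.518, 0.231] pointing down, gripper open.
Joint ranges: [-2.89, 2.89], [-0.75, 2.08], [0.22, 2.7], [-1.18, 4.32], [0.11, 2.71], [-2.7, 2.7]. Speed limits (rad/s): [2.57, 2.57, 3.14, 3.14, 3.14, 3.14].

### API

Orientations are given as a unit quaternion [w, x, y, z].
In Python, from rig import manip gives the robot as it stands.
- The arm moves only by the shell command python3 -m crank 'ROWS' [FORCE]. ROWS is a JSON object of lists of equal length, an entry for each row: "grip": the opening, from 0 (shut) to 1 (fully open); "slide": the shift along the world's x, y, z in cm, a list of three; "roll": the turn about the world's z in degrees. In form: {"grip": [grip, ...], "slide": [[dx, dy, dz], ...], "roll": [roll, ...]}. A call has 1 to 20 rows; each row is the pose to reach, as a shift and turn from the pose commanded when the call began; what a row does not reach only later rows make up. A row lasts 1/10 s, in which the tool goes at most 50 mm and 8.59 degrees, less where a joint would pass 70% of its speed; a pose out of reach is approached as far as the arm can. A call with a gripper value outside its range is refused whole. The fingers move at their own pace and stop on an object; FORCE is the grip in N (left out, the last holds). Time passes only in rows, so rows that repeat a pose let the fingers close. It gives the time, the measured TCP pose, the force and the opening at its end, in the units of the state.
- manip.get_state(): the state, without advancing time (a new reading comes with each control period).
- manip.get_image(name): name is "scene" or "top" or "wrist"; returns a dict with "frame" (384x512x3 uint8, red, green, blue), "K" (3x3 intrinsics, pixels), "R" (3x3) and "t" (3): a world point X has camera coordinates R X + t. Camera axes: x right, y down, z forward; pixel columns grow to the right and rows downward; lengths in m; the calibration is good to about 2 mm. A picture is of the moment at which its call begins. There is no depth.
- manip.sign_off(): hands the job in, once; it reports no verdict.
The state is a dict: "clock": time; "qpos": joint angles; "qd": joint speeds; "effort": joint torques, N m; "position": TCP position; "ee_rot": TCP orientation; "contact_force": force on the tool from outside, world axes, zero at the start; "moment": the same for the moment, N m; "width": finger opening in m.
Only numpy, scipy, OpenCV 4.12 (cv2) and the standard library are available. Lean on these libraries where they do the work, as an engineer would, in place of code of your own. Each camera call takes 0.05 s, during which the arm holds its last target. There are 200 camera calls.

### The job

Book out the free battery charger: take the hand scanner off its rest, aim it at the middle of the barcode label on the sloping front of the charger that has no battery pack on it, square on to the label and about a hand's width (9 cm) away, and hold it still there for two seconds. Then lay the scanner back on its rest as it lay, level, with its middle over the middle of the rest and its head pointing the same way, and let go.

Things in the scene. Friction and masses are not known exactly. Their poses are not given: they have to be found in the camera images.
- scanner_center (a point): Black hand scanner on its rest: a level bar 130 mm long (x), 40 wide (y), 44 high (z), about 250 g, with a grey head at its +x end drooping forward and down at 45 degrees. The point is the bar's centre, half-way up (22 mm above its underside); grasp here from above across the 40 mm width, it nearly balances. x runs along the bar towards the head, z up.
- window (a point): Centre of the reading window, the 44 x 40 mm front face of the scanner's drooping head; fixed to the scanner, 96 mm forward (+x) of and 31 mm below (-z) its centre point. z is the viewing direction, out of the window, 45 degrees down from the bar's x axis; y is the bar's y. The head reaches 45 mm below the bar's centre point.
- label (a point): Centre of the white barcode label, 64 x 40 mm, on the 45 degree sloping front of the empty charger, 57 mm above the bench. z points straight out of the label (up and back), y along its long side (level), x up the slope. Charger: fixed grey box, 150 deep, 110 wide, 95 mm high. A like one with a battery pack on top (152 mm high) stands beside it, to either side; leave it alone.
- rest_top (a point): Middle of the flat rubber top (80 mm along x, 70 along y) of the fixed scanner rest, 60 mm above the bench, on a narrower column and a 120 x 100 mm foot. The scanner lies here, its centre point 22 mm above this point, its x axis within some 6 degrees of this x axis and its head overhanging the +x end.
There are look-alikes about, which are no part of the job. Leave any green look-alike of the part that bears rest_top alone.

How it is judged:
On the way:
1. scanner held still 1 s, looking at the empty charger's label: label centre 50 to 150 mm before the window, within 20 mm of its viewing line (across and along), square within 17 degrees (z of label in the frame of window between 0.05 and 0.15 m and x of label in the frame of window between -0.02 and 0.02 m and y of label in the frame of window between -0.02 and 0.02 m and angle between the z axis of window and the z axis of label, either way round below 0.3 rad and linear speed of scanner below 0.02 m/s and angular speed of scanner below 0.15 rad/s), for 1 s.
At the end, for the whole second after the job is handed in: The scanner lies level (within 7 degrees) and at rest on the rubber top of its rest, its centre within 20 mm of the rest's middle seen from above, its bar within 17 degrees of the rest's x axis, its head beyond the rest's +x end (horizontal distance between scanner_center and rest_top below 0.02 m and z of scanner_center in the frame of rest_top between 0.016 and 0.028 m and angle between scanner_center's own z axis and vertical below 0.12 rad and angle between the x axis of scanner_center and the x axis of rest_top, either way round below 0.3 rad and x of window in the frame of rest_top above 0.05 m and linear speed of scanner below 0.02 m/s); the robot touches nothing.
It also fails if it takes over 50 s, if anything falls off the work surface, if the arm or the gripper's body presses on something with over 40 N, if the wrist force passes 120 N, or if a joint passes its speed limit or range.

## Working session

There is one attempt and no reset: what is moved stays moved. The work goes in short steps, Python scripts to look and compute and a shell command to move; the robot and the scene stay as the last step left them, time stands still between calls to the robot, and variables do not carry over. Pictures are saved under pics/ and viewed, on a budget of 10 in all, crops included, one or two more only if the job needs it, and the job is handed in when it is done.

```bash
mkdir -p pics; python3 - <<'E'
from rig import manip
import cv2,pickle
d={}
for n in("scene","top","wrist"):
    d[n]=manip.get_image(n); cv2.imwrite(f"pics/{n}0.png",d[n]["frame"][:,:,::-1])
pickle.dump(d,open("im0.pkl","wb"))
s=manip.get_state();print(s); print(manip.grip_point_offset)
for n in d: print(n,d[n]["K"].tolist(),d[n]["R"].round(3).tolist(),d[n]["t"].round(3).tolist())
E
```

```text
{'clock': 0.15, 'qpos': array([-1.24301522e+00,  2.76466503e-01,  1.50583963e+00, -3.56326024e-06,
        1.36069994e+00, -1.20988415e-01]), 'qd': array([-0.00034878, -0.00052782, -0.00502687, -0.00079627,  0.00062647,
        0.00068176]), 'effort': array([ 7.51694370e-04, -4.17144656e+01, -2.46032703e+01, -2.15729015e-04,
        7.68569793e-03, -3.88775135e-06]), 'position': array([ 0.24934089, -0.51769095,  0.23062993]), 'ee_rot': array([-0.15683921, -0.68932742, -0.15783306,  0.68943302]), 'contact_force': array([ 0.56835234, -0.54253957, -0.26583472]), 'moment': array([ 0.01817427,  0.07391388, -0.06768781]), 'width': 0.08552440811725871}
0.0187
scene [[364.4621532751783, 0.0, 257.2565034144414], [0.0, 364.4621532751783, 188.04434125595213], [0.0, 0.0, 1.0]] [[-0.847, 0.531, 0.019], [0.368, 0.613, -0.7], [-0.383, -0.586, -0.714]] [0.505, -0.102, 1.121]
top [[400.8798789219883, 0.0, 254.50515173284367], [0.0, 400.8798789219883, 193.21403416449067], [0.0, 0.0, 1.0]] [[0.01, -1.0, -0.027], [-0.982, -0.004, -0.189], [0.189, 0.028, -0.982]] [-0.06, 0.549, 0.997]
wrist [[335.65563142874356, 0.0, 256.0144044948063], [0.0, 335.65563142874356, 191.5731806236572], [0.0, 0.0, 1.0]] [[0.434, -0.901, -0.002], [-0.862, -0.416, 0.289], [-0.261, -0.124, -0.957]] [-0.574, -0.038, 0.379]
```

View pics/top0.png

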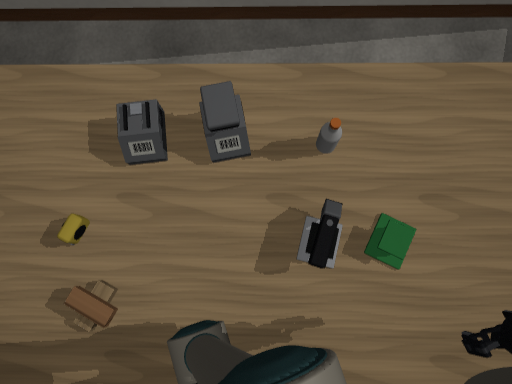

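View pics/scene0.png

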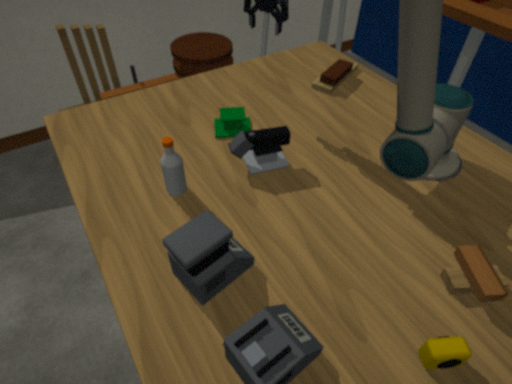

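The top view shows the empty charger at left (142,132) with its label at (142,147). The loaded charger is at (225,120), and the scanner is on its grey rest at (324,238) with its head up-image near (332,208). The green look-alike is at (391,240). I'll enlarge both targets.

```bash
python3 - <<'E'
import pickle,cv2,numpy as np
d=pickle.load(open("im0.pkl","rb"))
T=d["top"]["frame"][:,:,::-1];S=d["scene"]["frame"][:,:,::-1]
f=lambda I,x,y,w,h,k:cv2.resize(I[y:y+h,x:x+w],None,fx=k,fy=k,interpolation=cv2.INTER_CUBIC)
a=f(T,285,190,75,90,5.0);a=cv2.resize(a,(375,450))
b=f(T,110,90,70,84,1);b=cv2.resize(b,(375,450),interpolation=cv2.INTER_CUBIC)
cv2.imwrite("pics/c1.png",cv2.convertScaleAbs(np.hstack([a,b]),alpha=1.5))
E
```

```text
(no output)
```

View pics/c1.png

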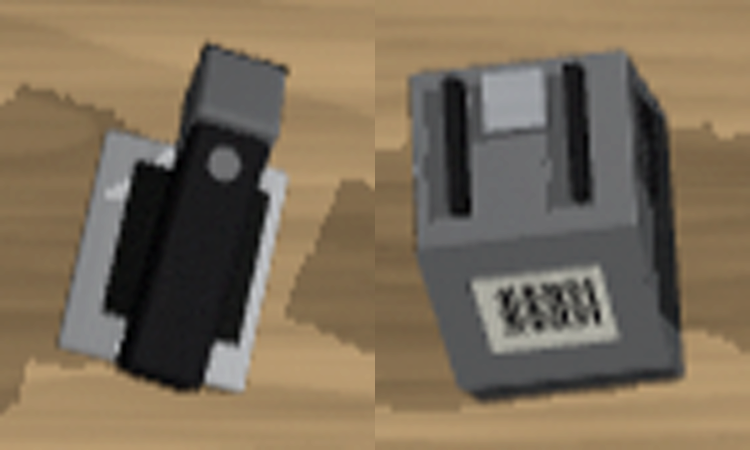

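View pics/wrist0.png

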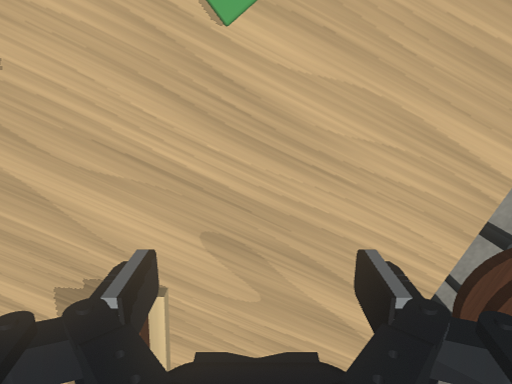

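```bash
cat > h.py <<'E'
import pickle,cv2,numpy as np
def ray(im,px,z):
    C=-im["R"].T@im["t"]; r=im["R"].T@np.linalg.solve(im["K"],[px[0],px[1],1.]); return C+r*(z-C[2])/r[2]
yaw=lambda v:np.degrees(np.arctan2(v[1],v[0]))
E
python3 - <<'E'
from h import *
d=pickle.load(open("im0.pkl","rb"));T=d["top"];S=d["scene"]
np.set_printoptions(precision=4,suppress=True)
print("cam",-T["R"].T@T["t"])
A=lambda x,y,z:ray(T,(285+x/5-.4,190+y/5-.4),z)
B=lambda x,y,z:ray(T,(110+x/5.357-.4,90+y/5.357-.4),z)
print("rubber");R=[A(*p,.06) for p in((138,162),(268,192),(237,345),(105,310))]
for i in range(4): v=R[(i+1)%4]-R[i];print(R[i],np.linalg.norm(v),yaw(v))
print("rest c",np.mean(R,0))
for z in(.0,.01,.02):
    R=[A(*p,z) for p in((107,130),(287,178),(245,390),(60,345))]
    print("foot",z,np.mean(R,0),[(np.linalg.norm(R[(i+1)%4]-R[i]).round(4),yaw(R[(i+1)%4]-R[i]).round(1)) for i in range(4)])
r1,r0=A(275,143,.104),A(207,385,.104);print("bar R edge",r1,r0,yaw(r1-r0),np.linalg.norm(r1-r0))
l1=A(187,122,.104);print("front edge",l1,np.linalg.norm(l1-r1),"button",A(223,162,.104))
u=(r1-r0)/np.linalg.norm(r1-r0);n=np.array([-u[1],u[0],0]);print("bar c",r1+n*.02-u*.065)
h=.057+.0141;g=.057-.0141
L=[B(95,280,h),B(225,265,h),B(243,337,g),B(117,355,g)]
for i in range(4): v=L[(i+1)%4]-L[i];print("lab",L[i],np.linalg.norm(v),yaw(v))
print(np.mean(L,0))
# refined label by mask in both views
for im,(x,y,w,h) in((T,(110,125,70,45)),(S,(265,300,55,50))):
    c=im["frame"][y:y+h,x:x+w].astype(int); m=(c.min(2)>120).astype('uint8'); m=cv2.morphologyEx(m,cv2.MORPH_CLOSE,np.ones((5,5)))
    n_,_,st,ce=cv2.connectedComponentsWithStats(m); k=1+st[1:,4].argmax(); p=ce[k]+[x,y]; print(p,st[k],ray(im,p,.057))
E
```

```text
cam [ 0.351  -0.0849  1.0807]
rubber
[ 0.4732 -0.2038  0.06  ] 0.06713666275023436 -102.79921420825274
[ 0.4584 -0.2692  0.06  ] 0.0788307600069082 167.01571930073368
[ 0.3815 -0.2515  0.06  ] 0.06772664956574813 75.63367293362462
[ 0.3984 -0.1859  0.06  ] 0.076982528924592 -13.408991132985044
rest c [ 0.4279 -0.2276  0.06  ]
foot 0.0 [ 0.4281 -0.2294  0.    ] [(np.float64(0.0994), np.float64(-104.8)), (np.float64(0.1152), np.float64(167.2)), (np.float64(0.0997), np.float64(76.9)), (np.float64(0.1182), np.float64(-13.0))]
foot 0.01 [ 0.4274 -0.228   0.01  ] [(np.float64(0.0985), np.float64(-104.8)), (np.float64(0.1142), np.float64(167.2)), (np.float64(0.0988), np.float64(76.9)), (np.float64(0.1171), np.float64(-13.0))]
foot 0.02 [ 0.4267 -0.2267  0.02  ] [(np.float64(0.0976), np.float64(-104.8)), (np.float64(0.1131), np.float64(167.2)), (np.float64(0.0979), np.float64(76.9)), (np.float64(0.116), np.float64(-13.0))]
bar R edge [ 0.4777 -0.2654  0.104 ] [ 0.3613 -0.2296  0.104 ] -17.09441397495088 0.12183504277567928
front edge [ 0.4878 -0.2229  0.104 ] 0.04369505579582176 button [ 0.4682 -0.2399  0.104 ]
bar c [ 0.4215 -0.2272  0.104 ]
lab [0.6824 0.2827 0.0711] 0.06490663013441224 -83.08953624761037
lab [0.6902 0.2182 0.0711] 0.040254887728201606 -174.1535614401842
lab [0.6617 0.2153 0.0429] 0.06434200600649796 98.53855860416006
lab [0.6521 0.2789 0.0429] 0.04157555646764883 7.017658701359808
[0.6716 0.2488 0.057 ]Traceback (most recent call last):
  File "<stdin>", line 23, in <module>
ValueError: attempt to get argmax of an empty sequence
```

```bash
python3 - <<'E'
from h import *
from scipy.spatial.transform import Rotation as Ro
from rig import manip
print(Ro.from_quat(manip.get_state()["ee_rot"],scalar_first=True).as_matrix().round(3))
E
python3 -m crank '{"grip":[1,1,1,1,1,1,1,1,1,1,1,1],"slide":[[2,4,0],[5,8,0],[8,12,0],[11,17,0],[14,22,0],[16,26,0],[17.3,29.1,0],[17.3,29.1,0],[17.3,29.1,0],[17.3,29.1,0],[17.3,29.1,0],[17.3,29.1,0]],"roll":[-6,-13,-20,-27,-34,-39,-43,-43,-43,-43,-43,-43]}' 60
python3 - <<'E'
from h import *
from scipy.spatial.transform import Rotation as Ro
from rig import manip
s=manip.get_state();print(s["clock"],s["position"],Ro.from_quat(s["ee_rot"],scalar_first=True).as_matrix().round(3))
d={n:manip.get_image(n) for n in("wrist",)}
pickle.dump(d,open("im1.pkl","wb"));cv2.imwrite("pics/w1.png",cv2.convertScaleAbs(d["wrist"]["frame"][:,:,::-1],alpha=1.6))
E
```

```text
[[-0.     0.434 -0.901]
 [ 0.001 -0.901 -0.434]
 [-1.    -0.001 -0.   ]]
clock: 1.35
position: [0.4221, -0.2283, 0.2312]
ee_rot: [0.107, -0.699, 0.107, 0.699]
contact_force: [0.1, -0.1, -1.3]
width: 0.0853
1.35 [ 0.42205135 -0.22829861  0.23120668] [[-0.    -0.299 -0.954]
 [-0.    -0.954  0.299]
 [-1.     0.     0.   ]]
```

View pics/w1.png

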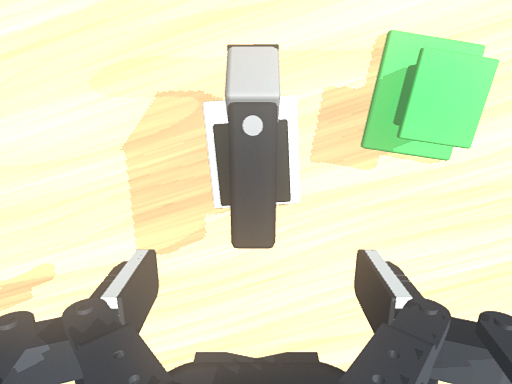

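The wrist view shows the bar almost parallel to the image columns, midline u≈253.5, black from v≈102 (front) to 247 (rear foot). The rubber spans u≈215–289, v≈122–203.

```bash
python3 - <<'E'
from h import *
W=pickle.load(open("im1.pkl","rb"))["wrist"];np.set_printoptions(precision=4,suppress=True)
print(-W["R"].T@W["t"])
g=cv2.cvtColor(W["frame"],cv2.COLOR_RGB2GRAY)
print("col253",g[195:255:2,253].tolist(),"v95..",g[94:110,253].tolist())
for v in(105,120,150,190,205,230): r=g[v,195:310]; i=np.where(np.abs(np.diff(r.astype(int)))>8)[0]+195; print(v,i.tolist(),r[25:40].tolist())
for p in((253.5,102),(253.5,125),(253.5,210)): print(p,ray(W,p,.104))
for z in(.06,):
  R=[ray(W,p,z) for p in((214.5,124),(287.5,121),(290,201),(217,204))]
  print(np.mean(R,0),[(np.linalg.norm(R[(i+1)%4]-R[i]).round(4),yaw(R[(i+1)%4]-R[i]).round(1)) for i in range(4)])
print("rear bottom",ray(W,(253.5,247),.06), "yaw",yaw(ray(W,(253.5,102),.104)-ray(W,(253.5,210),.104)))
E
```

```text
[ 0.492  -0.2501  0.3737]
col253 [61, 61, 61, 61, 61, 61, 62, 61, 63, 63, 64, 63, 64, 64, 65, 66, 65, 66, 66, 66, 67, 68, 68, 69, 69, 69, 60, 200, 196, 192] v95.. [149, 151, 141, 133, 123, 113, 108, 111, 67, 64, 65, 66, 67, 67, 67, 66]
105 [202, 203, 224, 225, 227, 228, 275, 276, 277, 278, 279, 295, 296, 297] [181, 186, 188, 188, 189, 153, 93, 87, 72, 59, 61, 62, 64, 66, 67]
120 [204, 205, 221, 222, 226, 227, 242, 243, 244, 260, 261, 276, 278, 286, 287, 296, 297] [180, 175, 211, 230, 228, 228, 232, 183, 48, 53, 57, 60, 61, 62, 64]
150 [207, 208, 213, 214, 215, 287, 288, 289, 297, 298] [56, 56, 56, 56, 55, 55, 55, 56, 53, 50, 51, 53, 54, 56, 58]
190 [210, 212, 217, 218, 219, 289, 290, 291, 298, 299] [51, 56, 56, 56, 56, 56, 55, 55, 56, 53, 50, 52, 53, 55, 56]
205 [214, 220, 221, 223, 225, 226, 228, 229, 230, 275, 276, 278, 280, 281, 283, 285] [176, 138, 58, 58, 72, 72, 89, 105, 109, 93, 60, 51, 54, 57, 58]
230 [205, 206, 229, 230, 274, 275, 276] [196, 196, 195, 193, 191, 188, 187, 187, 187, 191, 151, 66, 58, 62, 62]
(253.5, 102) [ 0.484  -0.2457  0.104 ]
(253.5, 125) [ 0.4672 -0.2404  0.104 ]
(253.5, 210) [ 0.399  -0.2189  0.104 ]
[ 0.4287 -0.2267  0.06  ] [(np.float64(0.0672), np.float64(-105.1)), (np.float64(0.0775), np.float64(166.0)), (np.float64(0.0721), np.float64(75.1)), (np.float64(0.0778), np.float64(-17.6))]
rear bottom [ 0.3453 -0.2017  0.06  ] yaw -17.49987943720315
```

```bash
python3 -m crank '{"grip":[1,1,1,1,1,1,1,0,0,0,0,0,0,0,0],"slide":[[0.4,0,-4],[0.4,0,-8],[0.4,0,-12],[0.4,0,-15],[0.4,0,-16.3],[0.4,0,-16.3],[0.4,0,-16.3],[0.4,0,-16.3],[0.4,0,-16.3],[0.4,0,-16.3],[0.4,0,-16.3],[0.4,0,-16.3],[0.4,0,-16.3],[0.4,0,-16.3],[0.4,0,-16.3]],"roll":[0,0,0,0,0,0,0,0,0,0,0,0,0,0,0]}' 60
```

```text
clock: 2.9
position: [0.4271, -0.2275, 0.0693]
ee_rot: [-0.106, 0.7, -0.107, -0.698]
contact_force: [-0.3, 0.5, 5.6]
width: 0.0388
```

```bash
python3 -m crank '{"grip":[0,0,0,0,0,0,0,0,0,0,0,0],"slide":[[0,0,1],[0,0,3],[0,0,6],[0,0,9],[0,0,12],[0,0,14],[0,3,14],[0,6,14],[0,9,14],[0,12,14],[0,14,14],[0,15,14]],"roll":[0,0,0,0,0,0,0,2,5,8,10,10]}' 60
python3 - <<'E'
from h import *
from rig import manip
d={n:manip.get_image(n) for n in("wrist","scene")}
a=cv2.convertScaleAbs(d["wrist"]["frame"][:,:,::-1],alpha=1.4)[::1]; b=d["scene"]["frame"][60:300,120:420,::-1]
cv2.imwrite("pics/l1.png",np.vstack([cv2.resize(a,(400,300)),cv2.resize(b,(400,300))]))
E
```

```text
clock: 4.1
position: [0.4256, -0.0753, 0.2084]
ee_rot: [0.044, -0.705, 0.044, 0.706]
contact_force: [0.4, 0.0, -1.7]
width: 0.0396
```

View pics/l1.png

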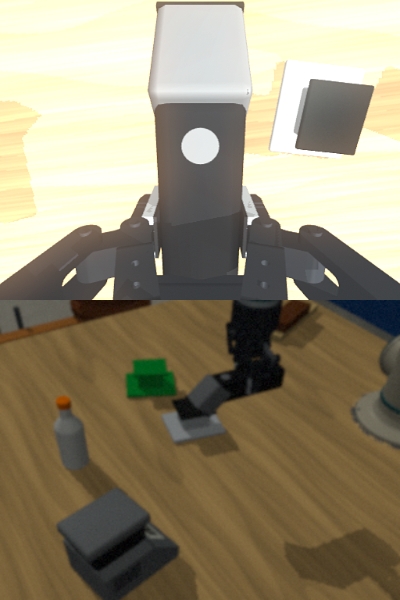

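The scanner is held straight between the fingers, and the rest is now clear of it. Next I move to the scan pose.

```bash
python3 -m crank '{"grip":[0,0,0,0,0,0,0,0,0,0,0,0,0,0,0,0,0,0,0],"slide":[[0,2,0],[0,5,0],[0,8,0],[0,11,0],[0,14,0],[0,18,0],[0,22,0],[0,26,0],[0,29,0],[0,30.4,0],[1,30.4,-1],[3,30.4,-2],[5,30.4,-4],[7,30.4,-6],[8.4,30.4,-6.8],[8.8,30.4,-7],[8.8,30.4,-7],[8.8,30.4,-7],[8.8,30.4,-7]],"roll":[1,3,5,7,9,11,13,14,14.6,14.6,14.6,14.6,14.6,14.6,14.6,14.6,14.6,14.6,14.6]}' 60
python3 - <<'E'
from h import *
from rig import manip
d={n:manip.get_image(n) for n in("top","wrist","scene")};pickle.dump(d,open("im2.pkl","wb"))
a=d["top"]["frame"][80:272,50:306,::-1]; b=d["wrist"]["frame"][:,:,::-1]; c=d["scene"]["frame"][200:384,150:395,::-1]
a,b,c=[cv2.convertScaleAbs(cv2.resize(i,(400,300),interpolation=cv2.INTER_CUBIC),alpha=1.4) for i in(a,b,c)]
r=cv2.resize(d["top"]["frame"][190:280,285:405,::-1],(400,300),interpolation=cv2.INTER_CUBIC)
cv2.imwrite("pics/s1.png",np.vstack([np.hstack([a,b]),np.hstack([c,r])]))
E
```

```text
clock: 6.1
position: [0.5141, 0.2269, 0.1393]
ee_rot: [0.045, 0.706, 0.045, -0.705]
contact_force: [-0.4, 0.3, -1.9]
width: 0.0393
```

View pics/s1.png

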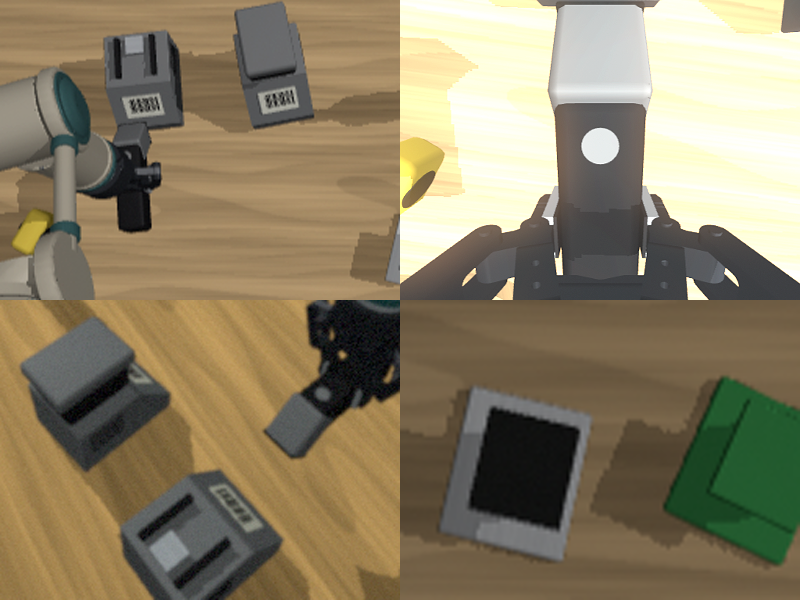

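The scan pose looks right: the head faces the empty charger's label (top crop 143,105) with a clear gap. The empty rest is visible (rubber corners in the lower-right crop). I'll check the label with both views and the rest numerically.

```bash
python3 - <<'E'
from h import *
from scipy.spatial.transform import Rotation as Ro
from rig import manip
np.set_printoptions(precision=4,suppress=True)
d=pickle.load(open("im2.pkl","rb"));T=d["top"];S=d["scene"]
def cen(im,x,y,w,h,f):
    c=cv2.cvtColor(im["frame"][y:y+h,x:x+w],cv2.COLOR_RGB2GRAY); m=cv2.morphologyEx(((c>f)*255).astype('uint8'),cv2.MORPH_CLOSE,np.ones((5,5)))
    n,_,st,ce=cv2.connectedComponentsWithStats(m); k=1+st[1:,4].argmax(); 
    r=cv2.minAreaRect(max(cv2.findContours(m,0,2)[0],key=cv2.contourArea)); return np.array(r[0])+[x,y],r[1:]
pt,a=cen(T,122,134,40,28,105);ps,b=cen(S,272,305,45,40,105);print(pt,a,ps,b)
P=[i["K"]@np.c_[i["R"],i["t"]] for i in(T,S)]
X=cv2.triangulatePoints(*P,pt,ps).ravel();print("label 2view",X[:3]/X[3],"top@57",ray(T,pt,.057),"scene@57",ray(S,ps,.057))
R=[ray(T,(285+(x-400)*.3-.35,190+(y-300)*.3-.35),.06) for x,y in((491,407),(582,428),(562,530),(468,510))]
print("rest",np.mean(R,0),[(np.linalg.norm(R[(i+1)%4]-R[i]).round(4),yaw(R[(i+1)%4]-R[i]).round(1)) for i in range(4)])
s=manip.get_state();M=Ro.from_quat(s["ee_rot"],scalar_first=True).as_matrix();print("tcp",s["position"],"yaw",yaw(-M[:,2]),s["clock"])
# button rel. tcp now
W=d["wrist"];print("button",ray(W,((600-400)*1.28,146*1.28),s["position"][2]+.0347)-s["position"])
E
```

```text
[141.0648 147.5512] ((12.677274703979492, 24.887184143066406), 83.2901611328125) [295.1923 307.5385] ((7.765803337097168, 2.4961509704589844), 56.3099365234375)
label 2view [0.6606 0.235  0.0964] top@57 [0.6712 0.2495 0.057 ] scene@57 [0.6481 0.2193 0.057 ]
rest [ 0.4273 -0.2285  0.06  ] [(np.float64(0.0705), np.float64(-102.8)), (np.float64(0.0787), np.float64(167.3)), (np.float64(0.0716), np.float64(78.5)), (np.float64(0.0803), np.float64(-13.4))]
tcp [0.5142 0.2271 0.1391] yaw 7.345161541185208 6.25
button [0.0418 0.0055 0.0347]
```

The button offset shows no slip in the grip, and the top-view label estimate repeats to within 1 mm. The automatic scene blob was wrong because it was tiny, so I'll check that view by hand while holding.

```bash
python3 -m crank '{"grip":[0,0,0,0,0,0,0,0,0,0,0,0,0,0,0,0,0,0,0,0],"slide":[[0,0.1,0],[0,0.1,0],[0,0.1,0],[0,0.1,0],[0,0.1,0],[0,0.1,0],[0,0.1,0],[0,0.1,0],[0,0.1,0],[0,0.1,0],[0,0.1,0],[0,0.1,0],[0,0.1,0],[0,0.1,0],[0,0.1,0],[0,0.1,0],[0,0.1,0],[0,0.1,0],[0,0.1,0],[0,0.1,0]],"roll":[0,0,0,0,0,0,0,0,0,0,0,0,0,0,0,0,0,0,0,0]}' 60
python3 - <<'E'
from h import *
from rig import manip
np.set_printoptions(precision=4,suppress=True)
d=pickle.load(open("im2.pkl","rb"))
P=[d[i]["K"]@np.c_[d[i]["R"],d[i]["t"]] for i in("top","scene")]
pt,ps=np.array([141.1,147.6]),np.array([295.3,326.5])
X=cv2.triangulatePoints(*P,pt,ps).ravel();print(X[:3]/X[3],ray(d["scene"],ps,.057))
s=manip.get_state();print(s["clock"],s["position"],abs(s["qd"]).max())
E
```

```text
clock: 8.25
position: [0.5145, 0.2279, 0.1383]
ee_rot: [0.045, 0.706, 0.045, -0.706]
contact_force: [-0.8, -0.6, -2.1]
width: 0.0394
[0.6706 0.2495 0.0576] [0.6701 0.2496 0.057 ]
8.25 [0.5145 0.2279 0.1383] 0.0017366941054911028
```

```bash
python3 -m crank '{"grip":[0,0,0,0,0,0,0,0,0,0,0,0,0,0,0,0,0,0,0,0],"slide":[[-1,0,0.7],[-3,0,2],[-5,0,4],[-7,0,6],[-8.6,-1,7],[-8.6,-4,7],[-8.6,-8,7],[-8.6,-12,7],[-8.6,-16,7],[-8.6,-20,7],[-8.6,-24,7],[-8.6,-28,7],[-8.6,-32,7],[-8.6,-36,7],[-8.6,-40,7],[-8.6,-43,7],[-8.6,-45,7],[-8.6,-45.5,7],[-8.6,-45.5,7],[-8.6,-45.5,7]],"roll":[0,0,0,0,0,-2,-4,-6,-8,-10,-12,-14,-16,-18,-20,-21.3,-21.3,-21.3,-21.3,-21.3]}' 60
python3 - <<'E'
from h import *
from scipy.spatial.transform import Rotation as Ro
from rig import manip
s=manip.get_state();print(yaw(-Ro.from_quat(s["ee_rot"],scalar_first=True).as_matrix()[:,2]))
E
```

```text
clock: 10.25
position: [0.4281, -0.2257, 0.2084]
ee_rot: [0.086, -0.702, 0.086, 0.702]
contact_force: [-0.3, 0.8, -1.7]
width: 0.0394
-13.96183551968537
```

```bash
python3 -m crank '{"grip":[0,0,0,0,0,0,0,0,0,0,0,0],"slide":[[0,-0.1,-2],[0,-0.1,-5],[0,-0.1,-8],[0,-0.1,-11],[0,-0.1,-12.5],[0,-0.1,-13],[0,-0.1,-13.3],[0,-0.1,-13.5],[0,-0.1,-13.6],[0,-0.1,-13.7],[0,-0.1,-13.7],[0,-0.1,-13.7]],"roll":[0,0,0,0,0,0,0,0,0,0,0,0]}' 60
```

```text
clock: 11.45
position: [0.4286, -0.2282, 0.0716]
ee_rot: [-0.086, 0.702, -0.086, -0.702]
contact_force: [0.2, -0.4, -1.3]
width: 0.0394
```

Still 2 mm up with no contact, so I lower it the rest of the way gently.

```bash
python3 -m crank '{"grip":[0,0,0,0,0],"slide":[[0,0,-0.1],[0,0,-0.2],[0,0,-0.3],[0,0,-0.3],[0,0,-0.3]],"roll":[0,0,0,0,0]}' 60
```

```text
clock: 11.95
position: [0.4285, -0.2282, 0.0693]
ee_rot: [-0.086, 0.702, -0.086, -0.702]
contact_force: [-1.8, 2.4, 6.5]
width: 0.0394
```

```bash
python3 -m crank '{"grip":[0.7,1,1,1,1,1,1,1,1,1,1,1,1,1,1,1],"slide":[[0,0,0],[0,0,0],[0,0,0],[0,0,0],[0,0,0],[0,0,0],[0,0,0.5],[0,0,2],[0,0,5],[0,0,9],[0,0,13],[0,0,17],[0,0,18],[0,0,18],[0,0,18],[0,0,18]],"roll":[0,0,0,0,0,0,0,0,0,0,0,0,0,0,0,0]}' 60
python3 - <<'E'
from h import *
from rig import manip
d={n:manip.get_image(n) for n in("top","wrist")};pickle.dump(d,open("im3.pkl","wb"))
b=cv2.convertScaleAbs(cv2.resize(d["scene" if 0 else "wrist"]["frame"][:,:,::-1],(512,384)),alpha=1.4)
cv2.imwrite("pics/f1.png",b)
E
```

```text
clock: 13.55
position: [0.4275, -0.2274, 0.2465]
ee_rot: [0.087, -0.701, 0.085, 0.703]
contact_force: [-1.0, 0.3, -0.1]
width: 0.0853
```

View pics/f1.png

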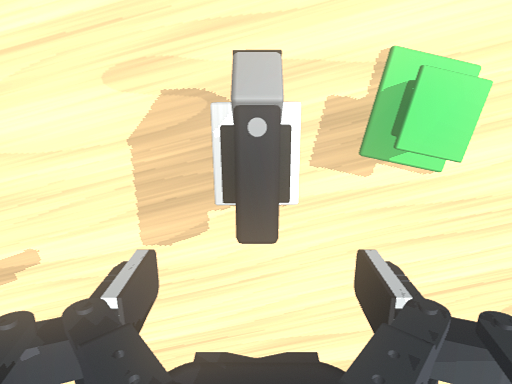

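The scanner lies on the rest: button at (257,127), bar from v≈105 to 243, rubber even on both sides (u≈221–291). A quick numeric check, then hand in.

```bash
python3 - <<'E'
from h import *
from rig import manip
W=pickle.load(open("im3.pkl","rb"))["wrist"]
b,f,r=[ray(W,p,.104)[:2] for p in((257,127),(257.5,105),(257.5,243))]
c=b-.042*(f-r)/np.linalg.norm(f-r)
print("centre",c,"yaw",yaw(f-r),"off rest mm",(c-[.4275,-.228])*1000,"ends mid",(f+r)/2)
manip.sign_off()
E
```

```text
centre [ 0.42849125 -0.22841921] yaw -13.88440253707325 off rest mm [ 0.9912455  -0.41921356] ends mid [ 0.42606369 -0.22825073]
the job is handed in; nothing more can be done
```

The job is done and handed in after about 14 s on the robot's clock; no verdict was reported. I picked the scanner off its rest, held it still for over 2 s at the empty charger's label, laid it back on the rest, let go and backed off.

- **Scan:** the scanner was placed for a 9 cm, square-on view of the label. The top and scene views together put the label at (0.671, 0.250, 0.058), within about 1 mm of what I aimed at. The arm's joints were nearly still at the end of the hold (0.002 rad/s or less).
- **Rest:** the last wrist picture puts the scanner's centre about 1 mm from the rest's middle. Its yaw is -13.9° against about -13° for the rest, and its head is beyond the +x end. I judged it level from that picture and from the tool being at the same height as at pick-up.
- **Checks that disagreed:** the automatic search for the label in the scene view picked a tiny wrong blob, so I picked the pixel by hand, and it then agreed. The scanner's centre along the bar is uncertain by about 4 mm, because the visible bar measured about 122 mm instead of 130. That is well inside the 20 mm allowed.

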